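# Start the reading lamp's foot screw in its thread

### The arm

A 6-joint arm with a two-finger parallel gripper is mounted at the origin on the work surface. World frame = base frame: x ahead of the robot, y to its left, z up, the work surface at z = 0. Lengths are in m, angles in rad, forces in N, time in s.
With the tool pointing down it reaches from about 0.275 to 0.775 m from the base axis. Payload 14.6 kg.
Tool frame: the origin (TCP) lies midway between the tips of the shut fingers; the grasp point (between the pads) lies 19 mm behind it; z points along the fingers, y is the line along which they close (so a half turn about z gives the same grasp; the last joint's range is limited). The gripper opens to 85 mm and grips with 20 to 120 N. Pads are 22 mm wide; open, the fingers measure 114 mm over their backs; the gripper's body (76 mm by 85 mm) begins 54 mm behind the grasp point. The pads swing forward as they close: fully open they stand 13 mm farther back than shut.
Start: joints at [1.086, 0.263, -0.048, 1.259, 0, 1.415], TCP at [0.17, 0.497, 0.231] pointing down, gripper open.
Joint ranges: [-2.65, 2.65], [-0.89, 1.7], [-1.18, 1.37], [-2.13, 2.11], [-1.35, 1.29], [-3.14, 3.14]. Speed limits (rad/s): [1.89, 1.89, 2.57, 2.79, 3.14, 3.14].

### API

Orientations are given as [roll, pitch, yaw] about the fixed x, y, z axes, in that order (R = Rz(yaw) Ry(pitch) Rx(roll)).
In Python, from plant import env gives the robot as it stands. The module is installed in compiled form; this text tells all that it offers. Calls block until the motion is done:
- env.goto(position, orientation): joint-space move of the TCP to a pose.
- env.movel(position, feed=0.15, ori=None, until_force=None): straight line of the TCP; ori=None keeps the orientation; feed is the mean speed in m/s. With until_force (N) it stops when the force on the tool has changed by that much, and returns True; else False.
- env.set_joints(angles): joint-space move.
- env.open() and env.close_gripper(): open the fingers fully, or close them until they stop; the grip force is fixed at half the most.
- env.sleep(seconds).
- env.inverse_kinematics(position, orientation): joint angles nearest the present ones, or None.
- env.snapshot(name): name is "scene" or "top" or "wrist"; returns a dict with "pixels" (384x512x3 uint8, red, green, blue), "range_z" (384x512 float32, m along the optical axis (not along the pixel's ray), 0 where there is no reading), "mtx" (3x3 intrinsics, pixels), "extrinsics" (4x4, takes a point from world to camera coordinates). Camera axes: x right, y up, looking along -z (the intrinsics and any distortion apply to the point x, -y, -z); pixel columns grow to the right and rows downward; lengths in m; the calibration is good to about 2 mm. A picture is of the moment at which its call begins.
A pose or a line that the arm cannot do raises env.IKError and nothing moves.
- env.hand_in(): hands the job in; it is judged then, once.
Readings, each from a call of its own:
- env.get_t(): time.
- env.get_q(): joint angles.
- env.get_qvel(): joint speeds.
- env.get_tau(): joint torques, N m.
- env.get_position(): TCP position.
- env.get_tcp_rot(): TCP orientation.
- env.get_wrist_force(): force on the tool from outside, world axes, zero at the start.
- env.get_moment(): the same for the moment, N m.
- env.get_grip_width(): finger opening in m.
- env.get_gripper_force(): force on a finger pad.
Only numpy, scipy, OpenCV 4.12 (cv2) and the standard library are available. Lean on these libraries where they do the work, as an engineer would, in place of code of your own. Each camera call takes 0.05 s, during which the arm holds its last target. There are 200 camera calls.

### The job

One of the two black knob screws of the reading lamp's foot is already home; the other stands tall because its thread has not caught. Turn the tall one backward (anticlockwise from above) until it drops into the start of its thread, then forward (clockwise) one full turn and no further, and finish still gripping its knob, holding it started and still. Leave the other screw and the things on the bench alone.

Things in the scene. Friction and masses are not known exactly. Their poses are not given: they have to be found in the camera images.
- knob_screw: The screw that has not started: black knob 44 mm across, 22 high, white pointer line on top, 16 mm brass shank. Origin at the knob's centre, z up along the screw, x along the pointer. Its centre starts 103 mm above the bench, 41 mm above its boss. 0.11 to 0.16 kg. Captive: it turns and slides in its boss but lifts only 3 mm above its start. A firm grip holds it up; loosen it to let it drop.
- screw_turn (a joint): Turning angle of that screw, rad, counted over whole turns; grows forward (clockwise from above). Its start value varies; zero is not at the start. Turned backward by 0.5 to 2.2 rad (unknown beforehand) it comes over a gap 0.35 rad wide, with a firm stop at the far side, and drops 9 mm by its own weight. From there forward turns draw it down 9 mm a turn. Turns easily (0.04 N m), stays where left.
- boss: Steel threaded boss of the unstarted screw: upright sleeve 40 mm across, 50 mm high, with a flange 52 mm across and 6 mm high at its foot. Origin at the centre of its underside, 12 mm above the bench. Its yaw means nothing. The screw at first rests on a flat lead-in inside it, where turning forward binds without going down.
- home_screw (a joint): Turning angle of the screw that is home, rad; 0 at the start. Leave it.
- lamp_foot: Foot of the reading lamp, fixed to the bench: dark steel plate 210 x 270 x 12 mm from x = -55 to 155 mm and y = -135 to 135 mm. Origin on the bench midway between the two bosses, which stand at its y = +80 and -80 mm (either way round). A brass column stands at its x = 125 mm, neck and green shade reach from there to x = 240 mm and up to 160 mm high.
- cup: White espresso cup, 70 mm across, 55 mm high; bystander. Origin at the centre of its underside.
- notebook: Brown notebook 210 x 150 x 16 mm; bystander. Origin at the centre of its underside.
- pencil_tin: Aluminium pencil tin, 76 mm across, 100 mm high; bystander. Origin at the centre of its underside.
- sugar_jar: Amber sugar jar, 70 mm across, 110 mm high; bystander. Origin at the centre of its underside.
- glasses_case: Blue spectacles case 60 x 160 x 35 mm; bystander. Origin at the centre of its underside.
- home_knob (a point): The other screw, the same knob, already home: its knob's centre stands only 73.5 mm above the bench, 160 mm from the first screw. This point: the centre of its knob. Leave it alone.

How it is judged:
On the way:
1. turned backward, the screw has dropped into the start of its thread (value of joint screw_turn below 0.6 rad and z of knob_screw in the frame of boss below 0.085 m), for 0.1 s.
At the end, for the whole second after the job is handed in: the screw has dropped and has then been turned forward one turn (within about 45 degrees), so that its knob stands 13 to 22 mm below its start height; it is still, gripped by the fingers with more than 4 N, and the other screw is as it was (within 0.25 rad) (value of joint screw_turn between 5.4 and 7.2 rad and z of knob_screw in the frame of boss between 0.069 and 0.078 m and contact force between the fingers and knob_screw above 4 N and angular speed of knob_screw below 0.2 rad/s and value of joint home_screw above -0.25 rad); the arm keeps its last pose, push and grip.
It fails at once if the screw is driven much more than one turn past the drop (value of joint screw_turn above 7.5 rad).
It fails at once if the screw that is home is turned (value of joint home_screw below -0.25 rad).
It fails at once if a bystander is pushed away by more than 30 mm (distance of any of cup, notebook, pencil_tin, sugar_jar, glasses_case from where it was at the start of the episode above 0.03 m).
It also fails if it takes over 67 s, if anything falls off the work surface, if the arm or the gripper's body presses on something with over 40 N, if the wrist force passes 120 N, or if a joint passes its speed limit or range.

## Working session

There is one attempt and no reset: what is moved stays moved. The work goes in short steps, each a Python script; the robot and the scene stay as the last script left them, time stands still between calls to the robot, and variables do not carry over. Pictures are saved under pics/ and viewed, at most 10 in all, crops included, and the job is handed in when it is done.

```bash
mkdir -p pics
cat > h.py <<'E'
import numpy as np, cv2
from plant import env
def snap(n,f=None):
    s=env.snapshot(n)
    if f: cv2.imwrite('pics/'+f,s["pixels"][:,:,::-1])
    return s
def cloud(s):
    z=s["range_z"].astype(float);K=s["mtx"];h,w=z.shape
    u,v=np.meshgrid(np.arange(w),np.arange(h))
    P=np.stack([(u-K[0,2])/K[0,0]*z,-(v-K[1,2])/K[1,1]*z,-z],-1)
    T=np.linalg.inv(s["extrinsics"])
    W=P@T[:3,:3].T+T[:3,3]; W[z==0]=np.nan
    return W
E
python3 - <<'E'
from h import *
s=snap("top","top.png");s2=snap("scene","scene.png")
W=cloud(s)
p=s["pixels"].astype(int)
m=(W[...,2]>.04)&(W[...,2]<.13)&(p.max(-1)<70)
n,l,st,c=cv2.connectedComponentsWithStats(m.astype(np.uint8))
for i in range(1,n):
    if st[i,4]>30: print(st[i],c[i],np.nanmedian(W[l==i],0))
print(env.get_tcp_rot(),env.get_t())
E
```

```text
[ 68 170  14  17  93] [ 75.69892473 179.97849462] [0.64348952 0.63257749 0.07117192]
[434 172  14   7  36] [441.05555556 175.19444444] [ 0.58145624 -0.65099399  0.08324379]
[247 189  12  13  98] [251.96938776 195.09183673] [0.55029219 0.01398751 0.08276211]
[200 195  13  12  99] [206.13131313 200.3030303 ] [0.53742995 0.17017394 0.11221913]
[ 41 215   9  66  94] [ 42.60638298 243.81914894] [0.43414897 0.75428786 0.04651944]
[ 86 234   2  39  53] [ 86.26415094 250.75471698] [0.40011174 0.60051623 0.04592156]
[-3.14069996e+00 -1.30049236e-04  2.81176903e+00] 0.1
```

View pics/top.png

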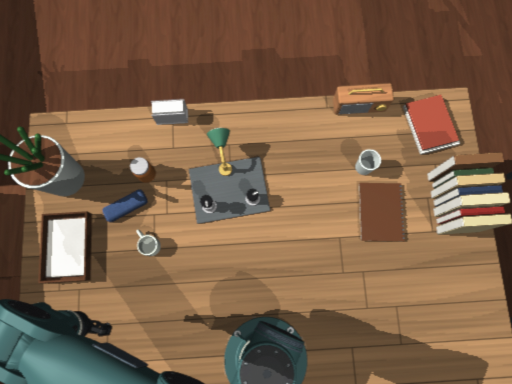

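View pics/scene.png

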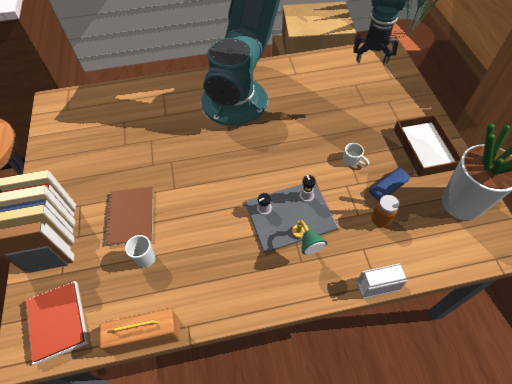

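The top view shows the foot at about (230,188). The tall knob is the left one at (206,200), roughly world (0.537, 0.170) with its top at 0.112. The home knob is at (252,195). Next I'll look from closer with the wrist camera.

Run:
```python
from h import *
t=env.get_t()
env.goto([.50,.165,.25],[np.pi,0,2.8])
print(env.get_t()-t,env.get_q())
s=snap("wrist","w1.png");W=cloud(s)
p=s["pixels"].astype(int)
m=(W[...,2]>.106)&(W[...,2]<.122)&(np.hypot(W[...,0]-.54,W[...,1]-.17)<.04)
q=W[m]; print(len(q),q.mean(0),q.min(0),q.max(0))
(c,r)=cv2.minEnclosingCircle(q[:,:2].astype(np.float32)); print(c,r)
for y in (2.8,2,1,0,-1,-2): print(y,env.inverse_kinematics([.54,.17,.09],[np.pi,0,y]))
```

```text
1.7083 [ 1.65372194e-01  2.60776151e-01 -8.42393921e-04  1.30927137e+00
  1.56498395e-04  5.05995294e-01]
1230 [0.53638443 0.16932552 0.11285022] [0.51595866 0.14744009 0.10621254] [0.55982058 0.19080473 0.11565694]
(0.5379064083099365, 0.16908247768878937) 0.022077664732933044
2.8 [ 0.16106529  0.41086378 -0.22238169  0.93755085  0.          0.50265794]
2 [ 0.16106529  0.41086378 -0.22238169  0.93755085  0.          1.30265794]
1 [ 0.16106529  0.41086378 -0.22238169  0.93755085  0.          2.30265794]
0 [ 0.16106529  0.41086378 -0.22238169  0.93755085  0.         -2.98052737]
-1 [ 0.16106529  0.41086378 -0.22238169  0.93755085  0.         -1.98052737]
-2 [ 0.16106529  0.41086378 -0.22238169  0.93755085  0.         -0.98052737]
```

View pics/w1.png

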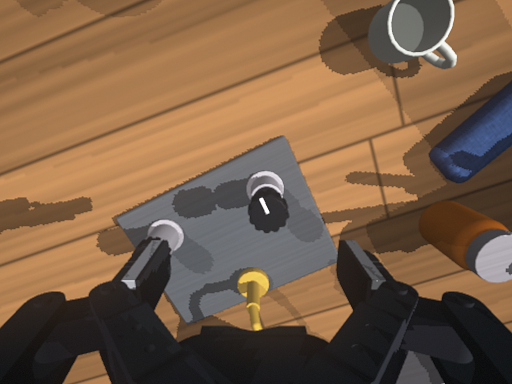

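The wrist view shows the tall knob at (268,210) with its pointer line. The boss is under it at (265,185), and the area around it is clear. Now I'll grip with joint 6 high, to leave room for turning backward.

```bash
cat >> h.py <<'E'
C=np.array([.5378,.169])
def st(tag=''): print(tag,'t%.1f'%env.get_t(),'F',np.round(env.get_wrist_force(),1),'M',np.round(env.get_moment(),2),'q6 %.2f'%env.get_q()[5],'p',np.round(env.get_position(),4),'w %.4f g %.0f'%(env.get_grip_width(),env.get_gripper_force()))
E
python3 - <<'E'
from h import *
env.goto([*C,.16],[np.pi,0,1.0]); st()
env.movel([*C,.081],feed=.06); st('down')
env.close_gripper(); st('grip')
q=np.array(env.get_q())
for k in range(3):
    q[5]-=.12; env.set_joints(q); st()
E
```

```text
t3.4 F [-0.   1.3  0.7] M [-0.01  0.03  0.01] q6 2.30 p [0.5378 0.1692 0.1602] w 0.0857 g 0
down t4.9 F [ 0.5 -0.7 -0.1] M [-0.09 -0.02 -0.06] q6 2.30 p [0.538  0.169  0.0813] w 0.0851 g 0
grip t5.4 F [-0.4 -0.9  2.5] M [-0.02  0.11 -0.01] q6 2.30 p [0.5379 0.169  0.0812] w 0.0424 g 60
 t5.6 F [-0.3 -0.2  2.1] M [-0.09  0.03  0.1 ] q6 2.18 p [0.5379 0.169  0.0812] w 0.0423 g 61
 t5.9 F [-0.7 -0.4  2. ] M [-0.08  0.08  0.09] q6 2.07 p [0.5379 0.169  0.0812] w 0.0428 g 61
 t6.1 F [ 0.3 -0.9  0.9] M [-0.12 -0.02  0.04] q6 1.95 p [0.5379 0.169  0.0812] w 0.0425 g 61
```

Run:
```python
from h import *
q=np.array(env.get_q()); q0=2.30
while q[5]>q0-2.75:
    q[5]-=.06; env.set_joints(q); m=env.get_moment()[2]
    print('%.2f %.2f'%(env.get_q()[5],m),end=' | ')
    if abs(m)>.35: break
st()
snap("wrist","w2.png")
```

```text
1.89 0.03 | 1.83 0.07 | 1.77 0.06 | 1.71 0.08 | 1.65 0.11 | 1.59 0.01 | 1.53 0.08 | 1.47 0.10 | 1.41 0.03 | 1.35 0.06 | 1.29 0.06 | 1.23 0.07 | 1.17 0.02 | 1.11 0.08 | 1.05 0.06 | 0.99 0.05 | 0.93 0.03 | 0.87 -0.16 | 0.81 0.01 | 0.75 -0.95 |  t11.1 F [ 5.4 -1.2 -1.9] M [-0.24 -0.94 -0.95] q6 0.75 p [0.5385 0.1687 0.0813] w 0.0423 g 61
```

Run:
```python
from h import *
q=np.array(env.get_q())
q[5]+=.10; env.set_joints(q); st('backoff')
env.open(); env.sleep(.3); st('open')
env.movel([*C,.15],feed=.12)
s=snap("wrist","w3.png");W=cloud(s)
d=np.hypot(W[...,0]-C[0],W[...,1]-C[1])
q=W[(W[...,2]>.085)&(W[...,2]<.13)&(d<.035)]; print(len(q),np.median(q,0),np.percentile(q[:,2],[5,95]))
print(cv2.minEnclosingCircle(q[:,:2].astype(np.float32)))
```

```text
backoff t11.4 F [ 3.4 -0.7 -1.6] M [-0.05 -0.46  0.02] q6 0.85 p [0.5385 0.1686 0.0814] w 0.0423 g 61
open t12.2 F [-0.  -0.1  0.2] M [ 0.02 -0.1  -0.01] q6 0.85 p [0.5384 0.1687 0.0814] w 0.0852 g 0
2898 [0.53571626 0.17085887 0.10404572] [0.09384292 0.10532059]
((0.5380082130432129, 0.16868796944618225), 0.02243690751492977)
```

View pics/w3.png

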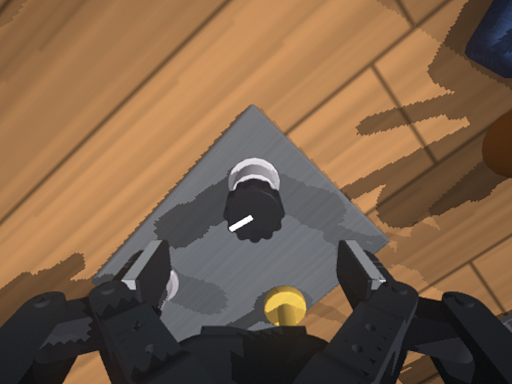

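The view shows the knob at (253,212). Its top is now about 9 mm lower, so it has dropped. I'll unwind joint 6, regrip, and turn it forward about 6.05 rad while following the thread down.

Run:
```python
from h import *
q=np.array(env.get_q()); q[5]=-3.04; env.set_joints(q)
C=np.array([.5381,.1688])
q=np.array(env.get_q()); yaw0=env.get_tcp_rot()[2]; q60=q[5]; z0=.0735
env.movel([*C,z0],feed=.06); st('down')
env.close_gripper(); st('grip')
F0=env.get_wrist_force()
N=45; tot=6.05
for k in range(1,N+1):
    a=tot*k/N
    t=env.inverse_kinematics([*C,z0-.009*a/(2*np.pi)],[np.pi,0,yaw0-a])
    t=np.array(t); t[5]+=2*np.pi*np.round((q60+a-t[5])/(2*np.pi))
    env.set_joints(t)
    if k%3==0: st('%.2f'%a)
    M=env.get_moment()[2];F=env.get_wrist_force()-F0
    if abs(M)>.6 or np.abs(F).max()>25: st('STOP %.2f'%a); break
```

```text
down t17.7 F [-0.1  0.8  0.2] M [-0.03  0.05  0.01] q6 -3.04 p [0.5383 0.1688 0.0739] w 0.0855 g 0
grip t18.1 F [-0.9  1.7  4. ] M [0.45 0.28 0.02] q6 -3.04 p [0.5382 0.169  0.0737] w 0.0428 g 60
0.40 t18.9 F [-0.7  5.5  4.4] M [ 0.84  0.31 -0.08] q6 -2.64 p [0.5381 0.1689 0.073 ] w 0.0429 g 61
0.81 t19.7 F [-1.6  5.6  5.1] M [ 0.84  0.39 -0.13] q6 -2.24 p [0.5381 0.1688 0.0724] w 0.0429 g 61
1.21 t20.4 F [-3.5  4.6  4.9] M [ 0.87  0.52 -0.07] q6 -1.84 p [0.538  0.1688 0.0718] w 0.0424 g 62
1.61 t21.2 F [-3.1  3.9  5.2] M [ 0.9   0.55 -0.08] q6 -1.44 p [0.5379 0.1688 0.0712] w 0.0425 g 62
2.02 t22.0 F [-2.9  4.1  5.2] M [ 0.87  0.67 -0.1 ] q6 -1.03 p [0.5378 0.1688 0.0706] w 0.0423 g 62
2.42 t22.8 F [-2.7  4.9  5.7] M [ 1.02  0.76 -0.07] q6 -0.63 p [0.5378 0.1688 0.07  ] w 0.0421 g 62
2.82 t23.6 F [-4.2  5.8  5.9] M [ 1.03  0.73 -0.11] q6 -0.23 p [0.5377 0.1689 0.0694] w 0.0424 g 62
3.23 t24.3 F [-4.5  6.1  6.3] M [ 1.22  0.66 -0.15] q6 0.18 p [0.5377 0.169  0.0689] w 0.0426 g 62
3.63 t25.1 F [-4.5  6.4  6.4] M [ 1.27  0.76 -0.1 ] q6 0.58 p [0.5377 0.1691 0.0683] w 0.0425 g 62
4.03 t25.9 F [-3.7  6.6  5.3] M [ 1.3   0.66 -0.08] q6 0.98 p [0.5378 0.1691 0.0678] w 0.0422 g 62
4.44 t26.6 F [-3.4  8.7  4.5] M [ 1.44  0.61 -0.11] q6 1.39 p [0.5378 0.1692 0.0672] w 0.0428 g 62
4.84 t27.4 F [-2.9  7.9  5.1] M [ 1.37  0.57 -0.16] q6 1.79 p [0.538  0.1692 0.0666] w 0.0423 g 62
5.24 t28.2 F [-1.9  7.7  4.2] M [ 1.35  0.44 -0.11] q6 2.19 p [0.538  0.1692 0.066 ] w 0.0425 g 62
5.65 t29.0 F [-2.5  7.6  5.3] M [ 1.19  0.43 -0.16] q6 2.60 p [0.5381 0.1691 0.0655] w 0.0425 g 62
6.05 t29.8 F [-2.1  7.1  4.7] M [ 1.17  0.36 -0.09] q6 3.00 p [0.5381 0.169  0.0649] w 0.0428 g 62
```

Run:
```python
from h import *
env.sleep(.3)
s=snap("wrist","w4.png");W=cloud(s)
d=np.hypot(W[...,0]-C[0],W[...,1]-C[1])
q=W[(W[...,2]>.07)&(W[...,2]<.115)&(d<.017)]; print(len(q),np.percentile(q[:,2],[5,25,50,75,95]))
st()
```

```text
3883 [0.09438678 0.09491552 0.09528326 0.09566838 0.09627911]
 t30.1 F [-1.4  6.9  4.3] M [ 1.13  0.33 -0.08] q6 3.00 p [0.5381 0.1691 0.0649] w 0.0429 g 62
```

View pics/w4.png

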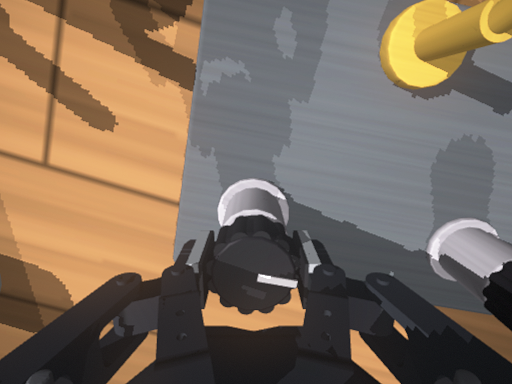

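The view shows the knob at (255,270), held between both pads. The pointer's end is at (297,284), the same angle to the fingers as before the turn, so it hasn't slipped. The knob's top is at 0.095, about 18 mm below its start.

```bash
python3 -c "
from h import *
print(env.hand_in())"
```

```text
the job is handed in; nothing more can be done
None
```

I handed the job in with the tall screw dropped 9 mm into its thread start, turned forward about 6.05 rad (one turn less about 13°), and still gripped at about 60 N; I never touched the other screw or the bench items, and the hand-in gave no verdict.

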